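Slide the sample jars into the divided crate and shut its gate

ROBOT

A 6-joint arm with a two-finger parallel gripper is mounted at the origin on the work surface. World frame = base frame: x ahead of the robot, y to its left, z up, the work surface at z = 0. Lengths are in mm, angles in rad, forces in N, time in s.
With the tool pointing down it reaches from about 400 to 925 mm from the base axis. Payload 3.4 kg.
Tool frame: the origin (TCP) lies on the centre line of the jaws, within the pads' length; the fingertips stand 11 mm ahead of it and the grasp point (between the pads) lies 8 mm behind it; z points along the fingers, y is the direction in which the jaws open and shut (so a half turn about z gives the same grasp; the last joint's range is limited). The gripper opens to 85 mm and grips with 20 to 120 N. Pads are 22 mm wide; open, the fingers measure 114 mm over their backs; the gripper's body (76 mm by 85 mm) begins 54 mm behind the grasp point. The pads swing forward as they close: fully open they stand 13 mm farther back than shut.
Start: joints at [1.25, 0.307, 1.506, -0, 1.328, -0.073], TCP at [141.055, 557.436, 207.305] pointing down, gripper open.
Joint ranges: [-3.12, 3.12], [-1.05, 2.28], [0.14, 2.33], [-1.42, 4.57], [0.1, 2.73], [-2.68, 2.68]. Speed limits (rad/s): [2.57, 2.57, 3.14, 3.14, 3.14, 3.14].

INTERFACE

Orientations are given as a unit quaternion [x, y, z, w].
In Python, from cell import * gives the robot as it stands. The module is installed in compiled form; this text tells all that it offers.
- The arm moves only by the shell command python3 -m handwheel 'ROWS' [OPENING] [FORCE]. ROWS is text: rows parted by semicolons, each of 6 numbers parted by spaces: the shift along the tool's x, y, z in units of 30 mm (1.0 is 30 mm), then the turn, a rotation vector about the tool's x, y, z in degrees. A call has 1 to 8 rows; each row is the pose to reach, as a shift and turn from the pose commanded when the call began, along the tool's axes at that moment; what a row does not reach only later rows make up. A row lasts 1/8 s, in which the tool goes at most 62.5 mm and 10.7 degrees, less where a joint would pass 70% of its speed; a pose out of reach is approached as far as the arm can. A call with a gripper value outside its range is refused whole. OPENING is the finger opening in mm, from 0 to 85.4, set as the call begins (- or left out, the last holds). The fingers move at their own pace and stop on an object; FORCE is the grip in N (left out, the last holds). Time passes only in rows, so rows that repeat a pose let the fingers close. It gives the time, the measured TCP pose, the force and the opening at its end, in the units of the state.
- get_state(): the state, without advancing time (a new reading comes with each control period).
- camera(name): name is "scene" or "top" or "wrist"; returns the picture (400x640x3 uint8, red, green, blue); there is no depth.
- get_calibration(name): a dict with "fov_y" (degrees; the focal length in pixels is half the picture's height over the tangent of half this angle, whatever the lens; pixels are square), "cx", "cy" (the principal point, pixels), "extrinsics" (4x4, takes a point from world to camera coordinates). Camera axes: x right, y down, z forward; pixel columns grow to the right and rows downward; lengths in mm; the calibration is good to about 2 mm. The wrist camera is an equidistant fisheye: a pixel r from the principal point sees the ray r / f radians off the axis. A picture is of the moment at which its call begins: read the wrist's pose just before it. get_calibration takes no time and is no camera call; for the wrist camera it gives the pose at the moment of the call.
- finish_job(): hands the job in, once; it reports no verdict.
Trained networks look in the newest picture that a camera, given by its name, has taken for a name from the list of things; names that differ only in an ending like _2 or _b are one class to them, and where a whole thing is asked for, a point or a joint stands for the part that bears it (a point fixed in the world has none). Each returns a list of dicts, best first, with "score" (0 to 1); they miss things now and then, are a little off and sometimes report something else, mostly with a low value. They report only what shows in the picture. A call takes as long as a camera call.
- search_frame(camera, query): "point" ([x, y, z] in mm, in world coordinates, good to about 4 mm: the middle of the surface that is visible of it).
- outline_of(camera, query): "pixels" (400x640 bool, what is visible of it).
- pinpoint(camera, query): "point" ([x, y, z] in mm, in world coordinates, good to about 4 mm: a listed point, or the origin of a listed thing).
The state is a dict: "time_s": time; "joints": joint angles; "qvel": joint speeds; "joint_torque": joint torques, N m; "ee_pos": TCP position; "ee_rot": TCP orientation; "ft_force": force on the tool from outside, world axes, zero at the start; "torque": the same for the moment, N m; "grip_width": opening from 0.0 (shut) to 1.0 (fully open).
Only numpy, scipy, OpenCV 4.12 (cv2) and the standard library are available. Lean on these libraries where they do the work, as an engineer would, in place of code of your own. Each camera call takes 0.05 s, during which the arm holds its last target. There are 200 camera calls.

TASK

Slide the crate's gate fully open, then slide the three amber sample jars along the bench into the crate, one upright in each cell and fully home, and finally slide the gate fully shut again to hold them in. The jars' lids are not screwed down, so keep the jars standing on the bench all the time, neither lifted nor tipped. Leave everything else where it stands.

Things in the scene. Friction and masses are not known exactly. Their poses are not given: they have to be found in the camera images.
- crate: Low white crate, blue back, fixed, no floor: jars slide in on the bench, no sill. Origin on the bench, centre of middle cell; x points into the cells (away from the robot, yaw within 0.1), y along the row. 3 cells 79 mm apart, 74 wide, open in front (-x) and on top; 5 mm dividers from x=-38 to +38, back wall face x=+38, all 45 high. Gate guide cheeks x=-54 to -32 at y=-124, +124, 8 wide, 45 high.
- cell_1 (a point): Point on the bench at the centre of the cell at the crate's +y end (the gate track's end). Axes as the crate's.
- cell_2 (a point): The same for the middle cell.
- cell_3 (a point): The same for the cell at the crate's -y end.
- gate (a joint): Blue sliding gate of the crate: panel 240 long, 6 thick, 10 to 42 mm above the bench, at crate x=-43, in front of the cells. Value in m: 0 = fully shut (covers all cells), 0.25 = fully open (clear of the cells); grows along the crate's +y, out on a track 14 wide, 8 high, with an end stop (30 high) at crate y=+388. About 2 N move it; it stays where left.
- gate_handle (a point): Upright steel pin at the middle of the gate's length, 12 mm across, 42 to 78 mm above the bench, under a black knob 18 across, 78 to 92. This point is on its axis, 70 mm above the bench (when shut, 43 mm in front of cell_2's centre). Push it sideways either way. Axes as the crate's.
- jar_1: Squat round amber sample jar with paper label and white lid, 62 mm across and 62 high (lid 58 across, from 47 up), 0.15 to 0.31 kg. Origin: centre of its underside. Stands between the robot and the crate; all three jars count the same, any jar may go in any cell. Pushed low down it slides without tipping.
- jar_2: Squat round amber sample jar with paper label and green lid, 62 mm across and 62 high (lid 58 across, from 47 up), 0.15 to 0.31 kg. Origin: centre of its underside. Stands between the robot and the crate; all three jars count the same, any jar may go in any cell. Pushed low down it slides without tipping.
- jar_3: Squat round amber sample jar with paper label and orange lid, 62 mm across and 62 high (lid 58 across, from 47 up), 0.15 to 0.31 kg. Origin: centre of its underside. Stands between the robot and the crate; all three jars count the same, any jar may go in any cell. Pushed low down it slides without tipping.
- tip_box: Bystander: grey pipette-tip box with clear lid, 128 x 88 x 55 (mm). Origin: centre of its underside. Leave alone.
- beaker: Bystander: clear glass beaker, 70 across, 95 high (mm). Origin: centre of its underside. Leave alone.
- reagent: Bystander: amber reagent bottle with blue cap, 72 across, 150 high (mm). Origin: centre of its underside. Leave alone.
- dish: Bystander: flat white ceramic dish, 84 across, 16 high (mm). Origin: centre of its underside. Leave alone.
- weight: Bystander: small steel calibration weight, 40 across, 45 high (mm). Origin: centre of its underside. Leave alone.
- timer: Bystander: white bench timer with red keys, 90 x 65 x 20 (mm). Origin: centre of its underside. Leave alone.
- pot: Bystander: white plastic pot with red cap, 60 across, 70 high (mm). Origin: centre of its underside. Leave alone.

How it is judged (in metres and radians):
On the way, in this order (a step that is already met when the one before it is completed fails the run):
1. the gate has been slid fully open (at least 225 of 250 mm) (value of joint gate above 0.225 m), for 0.1 s.
2. a first jar stands in a cell, the gate still open ((horizontal distance between any of jar_1, jar_2, jar_3 and cell_1 below 0.011 m or horizontal distance between any of jar_1, jar_2, jar_3 and cell_2 below 0.011 m or horizontal distance between any of jar_1, jar_2, jar_3 and cell_3 below 0.011 m) and value of joint gate above 0.225 m), for 0.2 s.
3. all three cells hold a jar, the gate still open (horizontal distance between any of jar_1, jar_2, jar_3 and cell_1 below 0.011 m and horizontal distance between any of jar_1, jar_2, jar_3 and cell_2 below 0.011 m and horizontal distance between any of jar_1, jar_2, jar_3 and cell_3 below 0.011 m and angle between each of jar_1, jar_2, jar_3's own z axis and vertical below 0.06 rad and height (world z) of each of jar_1, jar_2, jar_3 below 0.005 m and value of joint gate above 0.225 m), for 0.2 s.
4. the gate is shut, a jar in each cell (horizontal distance between any of jar_1, jar_2, jar_3 and cell_1 below 0.011 m and horizontal distance between any of jar_1, jar_2, jar_3 and cell_2 below 0.011 m and horizontal distance between any of jar_1, jar_2, jar_3 and cell_3 below 0.011 m and value of joint gate below 0.006 m), for 0.2 s.
At the end, for the whole second after the job is handed in: Each cell holds one jar within 11 mm of its centre, standing upright on the bench (tilt under 0.06 rad) and at rest; the gate is shut to within 6 mm and at rest (all of step 4 and angle between each of jar_1, jar_2, jar_3's own z axis and vertical below 0.06 rad and height (world z) of each of jar_1, jar_2, jar_3 below 0.005 m and linear speed of each of jar_1, jar_2, jar_3 below 0.01 m/s and velocity of joint gate between -0.01 and 0.01 m/s); the robot touches nothing.
It fails at once if a jar is lifted more than 12 mm off the bench (height (world z) of any of jar_1, jar_2, jar_3 above 0.012 m).
It fails at once if a jar is tipped by more than 0.3 rad (angle between any of jar_1, jar_2, jar_3's own z axis and vertical above 0.3 rad).
It fails at once if a bystander is moved by more than 20 mm (distance of any of tip_box, beaker, reagent, dish, weight, timer, pot from where it was at the start of the episode above 0.02 m).
It also fails if it takes over 72 s, if anything falls off the work surface, if the arm or the gripper's body presses on something with over 40 N, if the wrist force passes 120 N, or if a joint passes its speed limit or range.

## Working session

There is one attempt and no reset: what is moved stays moved. The work goes in short steps, Python scripts to look and compute and a shell command to move; the robot and the scene stay as the last step left them, time stands still between calls to the robot, and variables do not carry over. Pictures are saved under pics/ and viewed, about 8 in all and at most 12, crops included, and the job is handed in when it is done.

```bash
mkdir -p pics; ls; cat > h.py <<'E'
from cell import *
import numpy as np, cv2
from scipy.spatial.transform import Rotation as R
def save(cam,name):
    im=camera(cam); cv2.imwrite('pics/'+name+'.png',im[:,:,::-1]); return im
def st():
    s=get_state(); print('t',round(s['time_s'],2),'p',np.round(s['ee_pos'],1),'F',np.round(s['ft_force'],1),'g',round(s['grip_width'],2)); print('tool axes cols',np.round(R.from_quat(s['ee_rot']).as_matrix(),3).tolist()); return s
def pp(cam,q,n=3,f=pinpoint):
    r=f(cam,q)
    for d in r[:n]: print(cam,q,np.round(d['point'],1),round(d['score'],2))
E
python3 - <<'E'
from h import *
st()
a=save('top','top0'); b=save('scene','sc0')
for q in ['cell_1','cell_2','cell_3','gate_handle','jar_1','crate','tip_box','beaker','reagent','dish','weight','timer','pot']: pp('top',q)
for q in ['cell_1','cell_2','cell_3','gate_handle','jar_1']: pp('scene',q)
cv2.imwrite('pics/both.png',cv2.resize(np.vstack([a,b]),(750,938))[:,:,::-1])
st()
E
```

```text
pics
t 0.0 p [140.8 556.7 206.4] F [ 0.4  0.9 -0.7] g 1.0
tool axes cols [[-0.969, 0.245, -0.001], [0.245, 0.969, -0.002], [0.0, -0.002, -1.0]]
top cell_1 [ 629.6 -117.9    0. ] 0.98
top cell_1 [637.5 -40.   -3.1] 0.73
top cell_1 [646.9  31.2  -1.1] 0.59
top cell_2 [ 629.6 -117.9    0. ] 0.98
top cell_2 [637.5 -40.   -3.1] 0.73
top cell_2 [646.9  31.2  -1.1] 0.59
top cell_3 [ 629.6 -117.9    0. ] 0.98
top cell_3 [637.5 -40.   -3.1] 0.73
top cell_3 [646.9  31.2  -1.1] 0.59
top gate_handle [596.9 -27.7  70.9] 0.67
top jar_1 [482.  150.    1.2] 0.77
top jar_1 [461.4  14.7  -0.7] 0.73
top jar_1 [ 474.8 -158.2    2. ] 0.7
top crate [635.4 -41.6   0.7] 0.9
top tip_box [ 611.1 -381.3    1.7] 0.76
top tip_box [ 473.6 -157.2    2.2] 0.24
top beaker [ 798. -144.    3.] 0.61
top reagent [782.   77.5  -5.2] 0.86
top reagent [463.7  12.    2.7] 0.18
top dish [ 3.115e+02 -2.259e+02  3.000e-01] 0.96
top weight [ 631.  -199.8    1.6] 0.72
top weight [392.  346.2  -2. ] 0.29
top timer [ 394.7 -342.1    4. ] 0.69
top timer [460.9  12.7   3.4] 0.46
top timer [ 627.7 -118.3    1.6] 0.16
top pot [390.8 350.2  -2.4] 0.71
scene cell_1 [ 6.402e+02 -4.250e+01 -5.000e-01] 0.73
scene cell_1 [ 626.6 -119.3    2.5] 0.62
scene cell_1 [643.1  37.6   2. ] 0.59
scene cell_2 [ 6.402e+02 -4.250e+01 -5.000e-01] 0.73
scene cell_2 [ 626.6 -119.3    2.5] 0.62
scene cell_2 [643.1  37.6   2. ] 0.59
scene cell_3 [ 6.402e+02 -4.250e+01 -5.000e-01] 0.73
scene cell_3 [ 626.6 -119.3    2.5] 0.62
scene cell_3 [643.1  37.6   2. ] 0.59
scene gate_handle [598.7 -29.   69.1] 0.73
scene jar_1 [ 474.1 -156.1    2.5] 0.82
scene jar_1 [480.4 158.7  -5.2] 0.76
scene jar_1 [464.3  12.4  -1.1] 0.57
t 1.0 p [141.1 557.4 207.3] F [ 0.9 -0.4 -0.7] g 1.0
tool axes cols [[-0.969, 0.245, -0.0], [0.245, 0.969, 0.0], [0.0, 0.0, -1.0]]
```

View pics/top0.png

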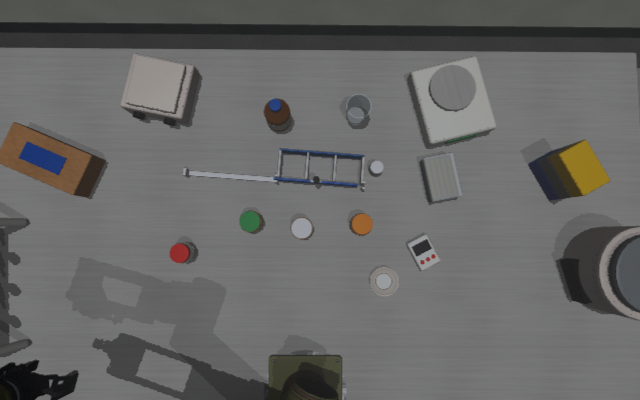

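View pics/sc0.png

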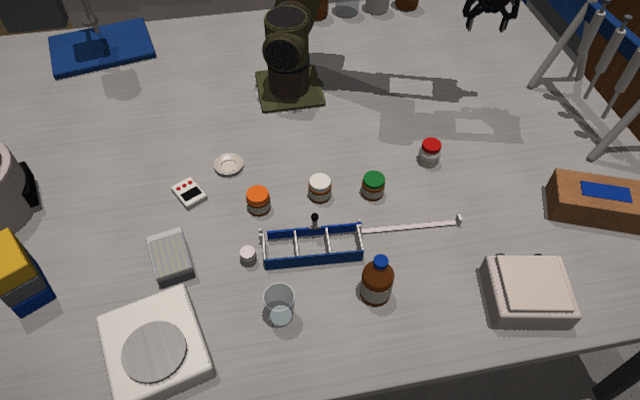

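```bash
cat >> h.py <<'E'
C=np.array([638.,-40.8]); YAW=-0.105
def w(cx,cy,C=None,yaw=None):
    C=globals()['C'] if C is None else C; yaw=YAW if yaw is None else yaw
    c,s=np.cos(yaw),np.sin(yaw); return C+np.array([c*cx-s*cy,s*cx+c*cy])
def inv(p):
    c,s=np.cos(YAW),np.sin(YAW); d=np.array(p[:2])-C; return np.array([c*d[0]+s*d[1],-s*d[0]+c*d[1]])
def go(xy,z,dyaw=0):
    s=get_state(); M=R.from_quat(s['ee_rot']).as_matrix()
    T=np.array([[-np.cos(YAW+dyaw),-np.sin(YAW+dyaw),0],[-np.sin(YAW+dyaw),np.cos(YAW+dyaw),0],[0,0,-1]]).T if 0 else np.column_stack([[-np.cos(YAW+dyaw),-np.sin(YAW+dyaw),0],[-np.sin(YAW+dyaw),np.cos(YAW+dyaw),0],[0,0,-1]])
    d=M.T@(np.array([xy[0],xy[1],z])-s['ee_pos'])/30
    print('go',np.round(xy,1),z,'shift',np.round(d,2),'turn',np.round(np.degrees(R.from_matrix(M.T@T).as_rotvec()),1))
def ray(cam,u,v,z):
    k=get_calibration(cam); E=np.array(k['extrinsics']); f=200/np.tan(np.radians(k['fov_y']/2))
    a,b=u-k['cx'],v-k['cy']
    if cam=='wrist':
        r=np.hypot(a,b); t=r/f; d=np.array([a/r*np.sin(t),b/r*np.sin(t),np.cos(t)]) if r>0 else np.array([0,0,1.])
    else: d=np.array([a/f,b/f,1])
    o=-E[:3,:3].T@E[:3,3]; d=E[:3,:3].T@d; return o+d*(z-o[2])/d[2]
E
python3 - <<'E'
from h import *
for u,v,z in [(187,173,8),(274,180,8),(281,149,45),(365,155,45),(316,180,92),(363,186,45),(277,181,45)]: print(u,v,np.round(ray('top',u,v,z),1))
go([590,-37],200)
E
```

```text
187 173 [621.2 344.3   8. ]
274 180 [602.1  90.7   8. ]
281 149 [686.2  68.6  45. ]
365 155 [ 670.4 -170.7   45. ]
316 180 [591.8 -30.6  92. ]
363 186 [ 581.5 -164.5   45. ]
277 181 [594.5  78.9  45. ]
go [590 -37] 200 shift [-19.37 -15.54   0.24] turn [ 0.  -0.  -8.2]
```

```bash
python3 -m handwheel '-1.5 -1.2 0 0 0 -1; -3 -2.4 0 0 0 -2; -4.6 -3.7 0 0 0 -3; -6.2 -5 0 0 0 -4; -7.8 -6.3 0 0 0 -5; -9.4 -7.5 0 0 0 -6; -11 -8.8 0 0 0 -7; -12.6 -10.1 0 0 0 -7' 30 20
python3 -m handwheel '-1.6 -1.3 0 0 0 0; -3.2 -2.6 0 0 0 0; -4.8 -3.9 0 0 0 0; -6 -4.9 0 0 0 0;  -6 -4.9 0 0 0 0'
python3 - <<'E'
from h import *
st(); save('wrist','w1'); 
for q in ['cell_1','gate_handle']: pp('wrist',q)
pp('top','jar_1') if 0 else None
st()
E
```

```text
time_s: 2.0
ee_pos: [434.4, 169.3, 207.7]
ee_rot: [0.063, 0.998, 0.0, 0.001]
ft_force: [1.3, 0.8, 0.0]
grip_width: 0.355
time_s: 2.62
ee_pos: [596.0, -0.4, 206.9]
ee_rot: [0.065, 0.998, -0.0, 0.001]
ft_force: [-0.3, 1.6, 0.2]
grip_width: 0.352
t 2.62 p [ 5.960e+02 -4.000e-01  2.069e+02] F [-0.3  1.6  0.2] g 0.35
tool axes cols [[-0.992, 0.129, 0.001], [0.129, 0.992, -0.001], [-0.001, -0.001, -1.0]]
wrist gate_handle [594.  -27.1  69.2] 0.89
t 2.77 p [592.5   3.  207. ] F [ 0.  -0.5  0.7] g 0.35
tool axes cols [[-0.992, 0.125, -0.001], [0.125, 0.992, 0.001], [0.002, 0.0, -1.0]]
```

View pics/w1.png

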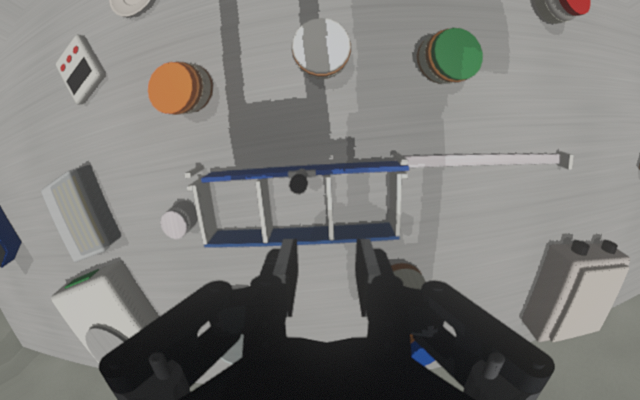

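```bash
python3 - <<'E'
from h import *
a=save('wrist','w2'); 
cv2.imwrite('pics/w2c.png',cv2.resize(a[150:260,175:425],None,fx=3.2,fy=3.2,interpolation=cv2.INTER_CUBIC)[:,:,::-1])
pp('wrist','gate_handle');pp('wrist','cell_1');pp('wrist','crate');pp('wrist','jar_1'); st()
E
```

```text
wrist gate_handle [593.1 -28.4  71.5] 0.95
wrist cell_1 [4.861e+02 1.521e+02 1.000e-01] 0.29
wrist crate [638.3 -42.7  -1.7] 0.91
wrist crate [594.8 -28.1  70.6] 0.16
wrist jar_1 [462.3   9.6   1.1] 0.87
wrist jar_1 [ 4.848e+02  1.525e+02 -1.000e-01] 0.82
wrist jar_1 [ 476.1 -152.1   -1.4] 0.56
t 3.02 p [592.7   3.6 207.6] F [ 0.4  0.3 -0.4] g 0.35
tool axes cols [[-0.992, 0.124, 0.0], [0.124, 0.992, 0.0], [-0.0, 0.0, -1.0]]
```

View pics/w2c.png

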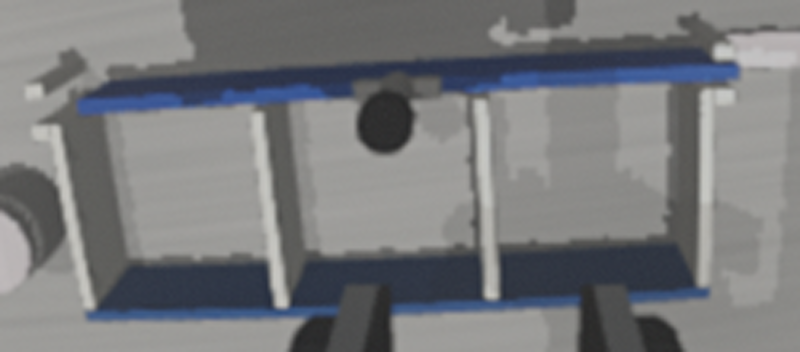

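```bash
python3 - <<'E'
from h import *
from scipy.optimize import least_squares
P=[(48,130,-38,-118.5),(260,108,-38,-39.5),(481,96,-38,39.5),(712,88,-38,118.5),(93,308,38,-118.5),(282,305,38,-39.5),(492,298,38,39.5),(703,288,38,118.5)]
W=np.array([ray('wrist',175+u/3.2,150+v/3.2,45)[:2] for u,v,_,_ in P])
f=lambda p:np.concatenate([w(a,b,p[:2],p[2])-W[i] for i,(_,_,a,b) in enumerate(P)])
r=least_squares(f,[638,-41,-.1]); print(r.x,np.round(r.fun.reshape(-1,2),1).tolist())
# weak joint check using network cells
N=np.array([[629.6,-117.9],[637.5,-40],[646.9,31.2],[626.6,-119.3],[640.2,-42.5],[643.1,37.6]]);ys=[-79,0,79]*2
g=lambda p:np.concatenate([w(0,ys[i],p[:2],p[2])-N[i] for i in range(6)])
print(least_squares(g,[638,-41,-.1]).x)
E
```

```text
[ 6.37881951e+02 -4.01787188e+01 -6.90991255e-02] [[-1.8, 3.3], [1.0, -1.4], [0.9, -0.0], [-0.3, -1.5], [0.6, -1.1], [0.5, 0.2], [0.1, 0.2], [-1.1, 0.3]]
[ 6.37316667e+02 -4.18166667e+01 -1.10011546e-01]
```

```bash
sed -i 's/^C=.*/C=np.array([637.9,-40.5]); YAW=-0.072/' h.py; python3 - <<'E'
from h import *
go([594.5,-28],200); go([594.5,-28],64)
E
```

```text
go [594.5 -28. ] 200 shift [-0.19 -1.04  0.25] turn [ 0.  0. -3.]
go [594.5 -28. ] 64 shift [-0.19 -1.04  4.79] turn [ 0.  0. -3.]
```

```bash
python3 -m handwheel '-0.19 -1.04 0.5 0 0 -3; -0.19 -1.04 1.5 0 0 -3; -0.19 -1.04 3 0 0 -3; -0.19 -1.04 4 0 0 -3; -0.19 -1.04 4.79 0 0 -3; -0.19 -1.04 4.79 0 0 -3; -0.19 -1.04 4.79 0 0 -3' 40 20
python3 - <<'E'
from h import *
s=st(); print(inv(s['ee_pos'])); save('wrist','w3')
E
```

```text
time_s: 3.9
ee_pos: [595.8, -28.8, 64.6]
ee_rot: [0.036, 0.999, -0.0, 0.001]
ft_force: [0.4, 1.4, -0.1]
grip_width: 0.468
t 3.9 p [595.8 -28.8  64.6] F [ 0.4  1.4 -0.1] g 0.47
tool axes cols [[-0.997, 0.073, 0.002], [0.073, 0.997, -0.0], [-0.002, -0.0, -1.0]]
[-42.83253565   8.64179199]
```

View pics/w3.png

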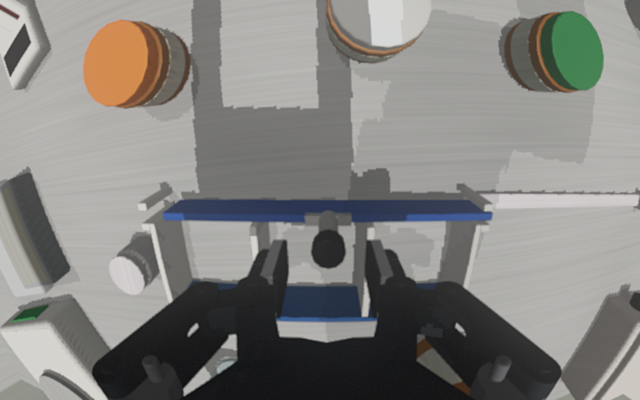

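```bash
python3 -m handwheel '0 0.4 0 0 0 0; 0 0.9 0 0 0 0; 0 1.8 0 0 0 0; 0 2.8 0 0 0 0; 0 3.8 0 0 0 0; 0 4.8 0 0 0 0; 0 5.8 0 0 0 0; 0 6.8 0 0 0 0'
python3 -m handwheel '0 0.7 0 0 0 0; 0 1.1 0 0 0 0; 0 1.4 0 0 0 0; 0 1.6 0 0 0 0; 0 1.65 0 0 0 0; 0 1.65 0 0 0 0'
python3 - <<'E'
from h import *
s=st(); print(inv(s['ee_pos'])); save('top','top1'); pp('top','gate_handle')
E
```

```text
time_s: 4.95
ee_pos: [610.7, 175.9, 64.5]
ee_rot: [0.036, 0.999, -0.0, 0.001]
ft_force: [0.5, -2.2, 0.2]
grip_width: 0.47
time_s: 5.7
ee_pos: [613.2, 222.0, 63.5]
ee_rot: [0.037, 0.999, -0.001, -0.001]
ft_force: [-0.1, -5.6, 2.4]
grip_width: 0.466
t 5.7 p [613.2 222.   63.5] F [-0.1 -5.6  2.4] g 0.47
tool axes cols [[-0.997, 0.074, -0.001], [0.074, 0.997, -0.002], [0.001, -0.002, -1.0]]
[-43.50452165 260.00608329]
top gate_handle [615.7 214.5  71.7] 0.74
top gate_handle [ 629.2 -119.3    3.6] 0.66
```

```bash
python3 -m handwheel '0 0.15 0 0 0 0; 0 0.15 0 0 0 0; 0 0.15 0 0 0 0'
python3 -m handwheel '0 -0.45 0 0 0 0; 0 -0.45 0 0 0 0; 0 -0.45 -1 0 0 0; 0 -0.45 -2 0 0 0; 0 -0.45 -3 0 0 0; 0 -0.45 -3 0 0 0' 
python3 - <<'E'
from h import *
s=st(); print(inv(s['ee_pos'])); save('wrist','w4'); pp('wrist','gate_handle');pp('wrist','jar_1')
print(inv([463,11]),inv([483.5,152]),inv([475.3,-156]))
go([463,11],167)
E
```

```text
time_s: 6.18
ee_pos: [613.2, 222.5, 63.3]
ee_rot: [0.037, 0.999, -0.004, -0.001]
ft_force: [-0.3, -14.8, 4.0]
grip_width: 0.471
time_s: 6.92
ee_pos: [615.2, 216.5, 156.6]
ee_rot: [0.036, 0.999, 0.002, 0.003]
ft_force: [-0.4, -0.4, -0.2]
grip_width: 0.47
t 6.92 p [615.2 216.5 156.6] F [-0.4 -0.4 -0.2] g 0.47
tool axes cols [[-0.997, 0.073, 0.006], [0.073, 0.997, 0.003], [-0.006, 0.004, -1.0]]
[-41.172983   254.65985552]
wrist gate_handle [611.  209.3  68. ] 0.94
wrist jar_1 [ 4.756e+02 -1.527e+02 -3.000e-01] 0.95
wrist jar_1 [ 4.615e+02  1.140e+01 -2.000e-01] 0.9
wrist jar_1 [483.5 154.2  -1.2] 0.64
[-178.15165213   38.78464702] [-167.84799612  180.89405794] [-153.869906   -126.89784091]
go [463  11] 167 shift [ 4.46 -7.15 -0.48] turn [-0.  -0.1 -0.1]
```

```bash
python3 -m handwheel '0.8 -1.3 0 0 0 0; 1.7 -2.7 0 0 0 0; 2.6 -4.2 0 0 0 0; 3.5 -5.7 0 0 0 0; 4.2 -6.8 0 0 0 0; 4.48 -7.15 0 0 0 0; 4.48 -7.15 0 0 0 0; 4.48 -7.15 1.5 0 0 0' 85 20
python3 - <<'E'
from h import *
s=st(); pp('wrist','jar_1') if 0 else None; go([462.5,11],28)
E
```

```text
time_s: 8.07
ee_pos: [468.6, 11.3, 110.7]
ee_rot: [0.037, 0.999, 0.0, 0.005]
ft_force: [0.9, 0.2, 0.1]
grip_width: 1.001
t 8.07 p [468.6  11.3 110.7] F [0.9 0.2 0.1] g 1.0
tool axes cols [[-0.997, 0.073, 0.01], [0.073, 0.997, 0.0], [-0.01, 0.001, -1.0]]
go [462.5  11. ] 28 shift [ 0.23 -0.03  2.75] turn [ 0.   0.6 -0.1]
```

```bash
python3 -m handwheel '0 0 0 0 0 0; 0 0 0.7 0 0 0; 0 0 1.4 0 0 0; 0 0 2.1 0 0 0; 0 0 2.75 0 0 0; 0 0 2.75 0 0 0; 0 0 2.75 0 0 0'
python3 - <<'E'
from h import *
s=st(); save('wrist','w5')
E
```

```text
time_s: 8.95
ee_pos: [464.6, 11.1, 27.0]
ee_rot: [0.036, 0.999, 0.0, 0.001]
ft_force: [0.4, -0.5, -0.2]
grip_width: 0.995
t 8.95 p [464.6  11.1  27. ] F [ 0.4 -0.5 -0.2] g 0.99
tool axes cols [[-0.997, 0.073, 0.002], [0.073, 0.997, 0.0], [-0.002, 0.0, -1.0]]
```

View pics/w5.png

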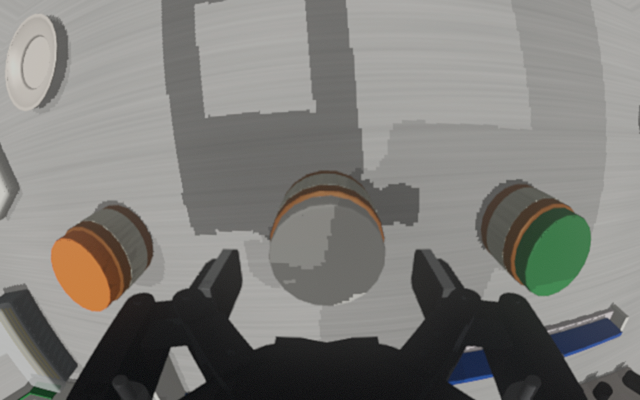

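```bash
python3 -m handwheel '0 0 0 0 0 0; 0 0 0 0 0 0; 0 0 0 0 0 0; 0 0 0 0 0 0; 0 0 0 0 0 0' 58 20
python3 - <<'E'
from h import *
s=st(); print(inv(s['ee_pos'])); go(w(-80,0),28)
E
```

```text
time_s: 9.62
ee_pos: [463.7, 11.0, 26.4]
ee_rot: [0.037, 0.999, 0.0, 0.0]
ft_force: [1.0, 3.2, 3.8]
grip_width: 0.682
t 9.62 p [463.7  11.   26.4] F [1.  3.2 3.8] g 0.68
tool axes cols [[-0.997, 0.074, 0.001], [0.074, 0.997, 0.001], [-0.001, 0.001, -1.0]]
[-177.40345048   38.8059879 ]
go [558.1 -34.7] 28 shift [-3.25 -1.29 -0.05] turn [ 0.   0.1 -0.1]
```

```bash
python3 - <<'E'
from h import *
s=st(); a=save('wrist','w6'); cv2.imwrite('pics/w6c.png',cv2.resize(a[130:400,180:460],None,fx=2,fy=2)[:,:,::-1]); pp('wrist','jar_1')
E
```

```text
t 9.62 p [463.7  11.   26.4] F [1.  3.2 3.8] g 0.68
tool axes cols [[-0.997, 0.074, 0.001], [0.074, 0.997, 0.001], [-0.001, 0.001, -1.0]]
wrist jar_1 [481.9 154.   -1.7] 0.91
wrist jar_1 [461.1   8.    5. ] 0.82
wrist jar_1 [ 476.2 -154.2   -2.3] 0.66
```

View pics/w6c.png

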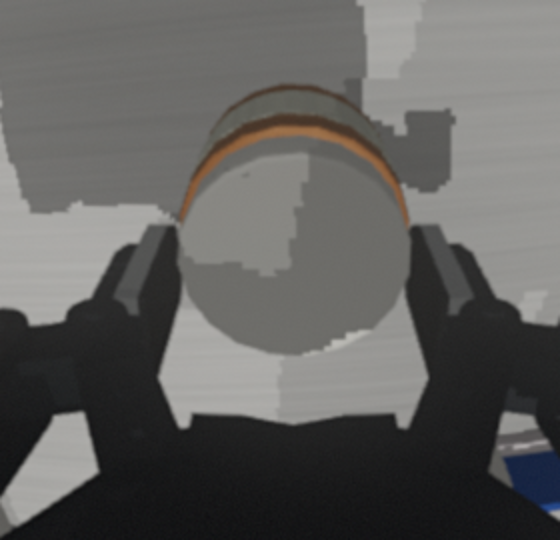

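```bash
python3 -m handwheel '-0.2 -0.1 0 0 0 0; -0.6 -0.25 0 0 0 0; -1.1 -0.45 0 0 0 0; -1.6 -0.65 0 0 0 0; -2.1 -0.85 0 0 0 0; -2.6 -1.05 0 0 0 0; -3.05 -1.25 0 0 0 0; -3.25 -1.29 0 0 0 0'
python3 -m handwheel '0 0 0 0 0 0; 0 0 0 0 0 0; 0 0 0 0 0 0; 0 0 0 0 0 0; 0 0 0 0 0 0' 85
python3 - <<'E'
from h import *
s=st(); print(inv(s['ee_pos'])); go(w(-80,0),28); save('wrist','w7'); pp('wrist','jar_1')
E
```

```text
time_s: 10.72
ee_pos: [558.9, -35.8, 26.1]
ee_rot: [0.037, 0.999, -0.0, 0.0]
ft_force: [-0.6, 0.5, -0.4]
grip_width: 0.679
time_s: 11.35
ee_pos: [557.5, -35.0, 26.2]
ee_rot: [0.037, 0.999, 0.0, 0.0]
ft_force: [-0.4, -0.1, -0.2]
grip_width: 0.998
t 11.35 p [557.5 -35.   26.2] F [-0.4 -0.1 -0.2] g 1.0
tool axes cols [[-0.997, 0.073, 0.0], [0.073, 0.997, 0.0], [-0.0, 0.0, -1.0]]
[-80.56422119  -0.24963793]
go [558.1 -34.7] 28 shift [-0.02  0.01 -0.06] turn [ 0.   0.  -0.1]
wrist jar_1 [478.3  -4.9   3.2] 0.94
wrist jar_1 [481.5 153.8  -5.2] 0.83
wrist jar_1 [ 475.2 -153.8   -1.5] 0.63
```

View pics/w7.png

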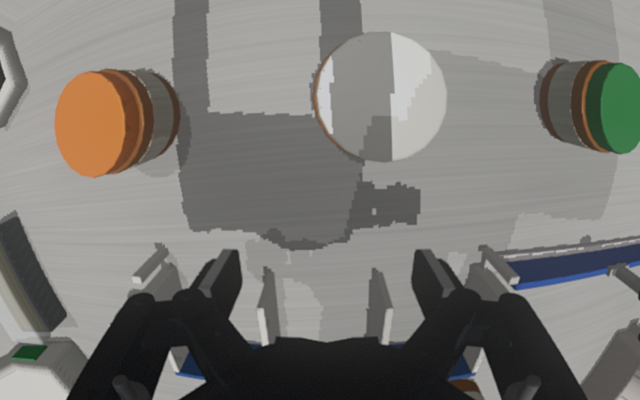

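```bash
python3 - <<'E'
from h import *
j=inv([478.3,-4.9]);print(j); go(w(j[0]-56,j[1]),110)
E
```

```text
[-161.74748145   24.02649048]
go [422.4  -0.9] 110 shift [ 4.58  0.81 -2.79] turn [-0.   0.  -0.1]
```

```bash
python3 -m handwheel '0 0 -1.4 0 0 0; 0 0 -2.8 0 0 0; 1 0.2 -2.8 0 0 0; 2.2 0.4 -2.8 0 0 0; 3.5 0.6 -2.8 0 0 0; 4.4 0.8 -2.8 0 0 0; 4.58 0.81 -2.8 0 0 0; 4.58 0.81 -2.8 0 0 0' 32
python3 -m handwheel '0 0 0 0 0 0; 0 0 1 0 0 0; 0 0 2 0 0 0; 0 0 2.75 0 0 0; 0 0 2.75 0 0 0'
python3 - <<'E'
from h import *
s=st(); print(inv(s['ee_pos'])); save('wrist','w8'); pp('wrist','jar_1'); go(w(-120,0),28);go(w(-34.5,0),28)
E
```

```text
time_s: 12.45
ee_pos: [423.5, -1.0, 110.5]
ee_rot: [0.037, 0.999, -0.0, 0.001]
ft_force: [1.0, 0.2, 0.4]
grip_width: 0.372
time_s: 13.08
ee_pos: [422.2, -0.9, 26.2]
ee_rot: [0.037, 0.999, 0.0, -0.002]
ft_force: [0.5, 0.3, 0.2]
grip_width: 0.372
t 13.07 p [422.2  -0.9  26.2] F [0.5 0.3 0.2] g 0.37
tool axes cols [[-0.997, 0.074, -0.003], [0.074, 0.997, 0.0], [0.003, 0.0, -1.0]]
[-218.03348786   23.95496998]
wrist jar_1 [ 4.805e+02 -6.700e+00  1.000e-01] 0.96
wrist jar_1 [ 4.719e+02 -1.521e+02 -3.000e-01] 0.94
wrist jar_1 [483.5 154.5  -4. ] 0.76
go [518.2 -31.9] 28 shift [-3.23 -0.79 -0.01] turn [-0.   0.  -0.1]
go [603.5 -38. ] 28 shift [-6.08 -0.79 -0.01] turn [-0.   0.  -0.1]
```

```bash
python3 -m handwheel '-0.4 0 0 0 0 0; -0.8 0 0 0 0 0; -1.2 -0.1 0 0 0 0; -1.6 -0.25 0 0 0 0; -2 -0.4 0 0 0 0; -2.4 -0.55 0 0 0 0; -2.8 -0.7 0 0 0 0; -3.2 -0.79 0 0 0 0'
python3 - <<'E'
from h import *
s=st(); print(inv(s['ee_pos'])); save('wrist','w9'); pp('wrist','jar_1'); go(w(-34.5,0),28)
E
```

```text
time_s: 14.18
ee_pos: [516.8, -31.9, 27.6]
ee_rot: [0.037, 0.999, -0.0, -0.0]
ft_force: [-4.2, 1.4, 4.8]
grip_width: 0.373
t 14.18 p [516.8 -31.9  27.6] F [-4.2  1.4  4.8] g 0.37
tool axes cols [[-0.997, 0.073, -0.001], [0.073, 0.997, -0.0], [0.001, -0.0, -1.0]]
[-121.39105508   -0.14369055]
wrist jar_1 [ 474.9 -153.    -0.9] 0.8
wrist jar_1 [551.5 -34.6  -2.3] 0.73
wrist jar_1 [482.5 154.2  -1.6] 0.71
go [603.5 -38. ] 28 shift [-2.81  0.02  0.  ] turn [-0.   0.2 -0.1]
```

```bash
python3 -m handwheel '-0.4 0 0 0 0 0; -0.8 0.01 0 0 0 0; -1.2 0.01 0 0 0 0; -1.6 0.01 0 0 0 0; -2 0.01 0 0 0 0; -2.4 0.01 0 0 0 0; -2.7 0.01 0 0 0 0; -2.82 0.01 0 0 0 0'
python3 -m handwheel '0 0 0 0 0 0; 0 0 0 0 0 0'
python3 - <<'E'
from h import *
s=st(); print(inv(s['ee_pos'])); save('wrist','w10'); pp('wrist','jar_1'); pp('wrist','cell_1');pp('top','crate') if 0 else None
E
```

```text
time_s: 15.28
ee_pos: [601.7, -37.4, 27.6]
ee_rot: [0.037, 0.999, -0.0, 0.0]
ft_force: [-4.4, -0.1, 3.0]
grip_width: 0.377
time_s: 15.52
ee_pos: [601.3, -37.4, 27.6]
ee_rot: [0.037, 0.999, -0.0, 0.001]
ft_force: [0.1, -1.2, -1.2]
grip_width: 0.38
t 15.53 p [601.3 -37.4  27.6] F [ 0.1 -1.2 -1.2] g 0.38
tool axes cols [[-0.997, 0.073, 0.001], [0.073, 0.997, -0.0], [-0.001, -0.0, -1.0]]
[-36.72255371   0.4646948 ]
wrist jar_1 [ 475.3 -153.4   -3. ] 0.86
wrist jar_1 [484.5 152.6  -1.4] 0.74
wrist jar_1 [636.3 -37.8   1.4] 0.69
```

```bash
python3 -m handwheel '0.5 0 0 0 0 0; 1 0 0 0 0 0; 1.1 0 -1.3 0 0 0; 1.1 0 -2.8 0 0 0; 2.3 -1 -2.8 0 0 0; 3.5 -2.2 -2.8 0 0 0; 4.7 -3.4 -2.8 0 0 0; 5.7 -4.1 -2.8 0 0 0' 50
python3 - <<'E'
from h import *
j=inv([475.3,-153.4]);print(j,inv([482.8,153.7])); go(w(j[0]-47,j[1]),110);go(w(j[0]-47,j[1]),27)
E
```

```text
time_s: 16.68
ee_pos: [418.3, -148.0, 111.6]
ee_rot: [0.037, 0.999, -0.0, -0.0]
ft_force: [0.5, 0.3, -0.3]
grip_width: 0.584
[-154.0569443 -124.3045772] [-168.66847678  182.53929698]
go [ 428.4 -150. ] 110 shift [-0.34 -0.04  0.05] turn [-0.  -0.  -0.1]
go [ 428.4 -150. ] 27 shift [-0.34 -0.04  2.82] turn [-0.  -0.  -0.1]
```

```bash
python3 -m handwheel '0 0 0 0 0 0; 0 0 1 0 0 0; 0 0 2 0 0 0; 0 0 2.8 0 0 0; 0 0 2.8 0 0 0; -0.4 0 2.8 0 0 0; -0.75 0 2.8 0 0 0; -0.75 0 2.8 0 0 0'
python3 - <<'E'
from h import *
s=st(); print(inv(s['ee_pos'])); go(w(-114,-79),27)
E
```

```text
time_s: 17.68
ee_pos: [446.3, -149.9, 28.6]
ee_rot: [0.036, 0.999, -0.001, 0.002]
ft_force: [0.3, 0.0, 0.5]
grip_width: 0.586
t 17.68 p [ 446.3 -149.9   28.6] F [0.3 0.  0.5] g 0.59
tool axes cols [[-0.997, 0.073, 0.003], [0.073, 0.997, -0.002], [-0.004, -0.001, -1.0]]
[-183.21634609 -122.9068014 ]
go [ 518.5 -111.1] 27 shift [-2.31  1.47  0.06] turn [-0.1  0.2 -0. ]
```

```bash
python3 -m handwheel '-0.3 0.1 0 0 0 0; -0.6 0.3 0 0 0 0; -0.9 0.52 0 0 0 0; -1.2 0.74 0 0 0 0; -1.5 0.96 0 0 0 0; -1.8 1.18 0 0 0 0; -2.1 1.4 0 0 0 0; -2.3 1.47 0 0 0 0'
python3 -m handwheel '0 0 0 0 0 0; 0.6 0 0 0 0 0; 0.6 0 0 0 0 0; 0.6 0 0 0 0 0' 32
python3 - <<'E'
from h import *
s=st(); print(inv(s['ee_pos'])); save('wrist','w11')
r=[d for d in pinpoint('wrist','jar_1')]
for d in r[:3]: print(np.round(d['point']),inv(d['point']))
go(w(-34.5,-79),27)
E
```

```text
time_s: 18.68
ee_pos: [515.6, -109.5, 27.6]
ee_rot: [0.036, 0.999, 0.0, -0.001]
ft_force: [-6.2, -1.3, 5.5]
grip_width: 0.586
time_s: 19.18
ee_pos: [497.4, -108.7, 27.7]
ee_rot: [0.037, 0.999, 0.0, -0.001]
ft_force: [-4.0, -0.1, 3.8]
grip_width: 0.551
t 19.18 p [ 497.4 -108.7   27.7] F [-4.  -0.1  3.8] g 0.55
tool axes cols [[-0.997, 0.073, -0.001], [0.073, 0.997, 0.0], [0.001, 0.0, -1.0]]
[-135.19381983  -78.15894162]
[637. -42.  -1.] [-0.58308589 -1.64621106]
[ 523. -106.    1.] [-110.31092639  -73.32550387]
[483. 154.   0.] [-168.67567056  182.63903789]
go [ 597.8 -116.8] 27 shift [-3.36 -0.02  0.01] turn [ 0.  -0.1 -0.1]
```

```bash
python3 -m handwheel '0 0 0 0 0 0; 0 0 0 0 0 0; 0.5 0 0 0 0 0; 1 0 0 0 0 0; 1 0 0 0 0 0' 54
python3 -m handwheel '0 0 0 0 0 0; 0 0 0 0 0 0; 0 0 0 0 0 0' 32
python3 - <<'E'
from h import *
s=st(); print(inv(s['ee_pos'])); save('wrist','w12')
r=[d for d in pinpoint('wrist','jar_1')]
for d in r[:3]: print(np.round(d['point']),inv(d['point']))
go(w(-34.5,-79),27)
E
```

```text
time_s: 19.9
ee_pos: [465.1, -106.0, 27.4]
ee_rot: [0.037, 0.999, 0.0, -0.001]
ft_force: [0.0, -0.1, -0.3]
grip_width: 0.633
time_s: 20.27
ee_pos: [468.4, -106.8, 27.7]
ee_rot: [0.037, 0.999, -0.0, 0.0]
ft_force: [0.3, 0.3, -0.1]
grip_width: 0.374
t 20.27 p [ 468.4 -106.8   27.7] F [ 0.3  0.3 -0.1] g 0.37
tool axes cols [[-0.997, 0.073, 0.001], [0.073, 0.997, -0.0], [-0.001, -0.0, -1.0]]
[-164.25278301  -78.33503205]
[ 523. -105.    0.] [-110.1761886  -72.4134481]
[637. -41.  -0.] [-1.03959979 -0.87705888]
[484. 154.  -1.] [-167.76361479  182.50430009]
go [ 597.8 -116.8] 27 shift [-4.33 -0.02  0.02] turn [-0.   0.  -0.1]
```

```bash
python3 -m handwheel '-0.2 0.19 0 0 0 0; -0.55 0.19 0 0 0 0; -0.95 0.15 0 0 0 0; -1.35 0.09 0 0 0 0; -1.75 0.03 0 0 0 0; -2.15 -0.02 0 0 0 0; -2.5 -0.02 0 0 0 0; -2.9 -0.02 0 0 0 0'
python3 -m handwheel '-0.4 0 0 0 0 0; -0.8 0 0 0 0 0; -1.15 0 0 0 0 0; -1.4 0 0 0 0 0; -1.4 0 0 0 0 0; -1.4 0 0 0 0 0'
python3 - <<'E'
from h import *
s=st(); print(inv(s['ee_pos'])); save('wrist','w13')
r=[d for d in pinpoint('wrist','jar_1')]
for d in r[:3]: print(np.round(d['point']),inv(d['point']))
E
```

```text
time_s: 21.38
ee_pos: [555.0, -113.7, 27.5]
ee_rot: [0.037, 0.999, 0.0, -0.0]
ft_force: [-3.1, -0.2, 0.6]
grip_width: 0.377
time_s: 22.12
ee_pos: [596.9, -116.8, 27.6]
ee_rot: [0.037, 0.999, -0.0, 0.0]
ft_force: [-0.2, 0.1, -0.7]
grip_width: 0.375
t 22.12 p [ 596.9 -116.8   27.6] F [-0.2  0.1 -0.7] g 0.37
tool axes cols [[-0.997, 0.073, 0.001], [0.073, 0.997, -0.0], [-0.001, -0.0, -1.0]]
[-35.36167769 -79.01762437]
[ 634. -115.   -0.] [  1.29157066 -74.90114716]
[482. 154.  -1.] [-170.00827132  183.0442233 ]
[633. -39.  -1.] [-5.26565901  0.72307343]
```

```bash
python3 -m handwheel '0.5 0 0 0 0 0; 1.2 0 0 0 0 0; 1.3 0 -1.3 0 0 0; 1.3 0 -2.8 0 0 0; 1.9 1.2 -2.8 0 0 0; 2.6 2.7 -2.8 0 0 0; 3.3 4.2 -2.8 0 0 0; 4 5.7 -2.8 0 0 0' 40
python3 - <<'E'
from h import *
s=st(); print('joints',np.round(s['joints'],2))
a=np.radians(-50.); d=np.array([np.cos(a),np.sin(a)]); j=inv([483.2,153.9]); print(j)
go(w(*(j-56*d)),110,a); go(w(*(np.array([-85,79])-34.7*d)),27,a)
E
```

```text
time_s: 23.22
ee_pos: [487.2, 63.6, 111.6]
ee_rot: [0.037, 0.999, 0.0, -0.0]
ft_force: [0.2, 0.4, 0.3]
grip_width: 0.469
t 23.23 p [487.2  63.6 111.6] F [0.2 0.4 0.3] g 0.47
tool axes cols [[-0.997, 0.074, -0.0], [0.074, 0.997, 0.0], [0.0, 0.0, -1.0]]
joints [ 0.04  0.29  1.81  0.    1.04 -1.45]
[-168.28390069  182.76755392]
go [450.4 199.3] 110 shift [1.56 4.42 0.06] turn [-0.  -0.  49.9]
go [538.5  72.5] 27 shift [-1.68  0.42  2.82] turn [-0.  -0.  49.9]
```

```bash
python3 -m handwheel '0.3 0.9 0 0 0 9; 0.6 1.8 0 0 0 18; 0.9 2.7 0 0 0 27; 1.2 3.5 0 0 0 36; 1.5 4.2 0 0 0 44; 1.56 4.42 0 0 0 50; 1.56 4.42 0 0 0 50; 1.56 4.42 0 0 0 50'
python3 -m handwheel '0 0 0 0 0 0; 0 0 1 0 0 0; 0 0 2 0 0 0; 0 0 2.8 0 0 0; 0 0 2.8 0 0 0'
python3 - <<'E'
from h import *
a=np.radians(-50.); d=np.array([np.cos(a),np.sin(a)])
s=st(); print(inv(s['ee_pos'])); save('wrist','w14')
r=[d for d in pinpoint('wrist','jar_1')]
for q in r[:3]: print(np.round(q['point']),inv(q['point']))
go(w(*(np.array([-85,79])-34.7*d)),27,a)
E
```

```text
time_s: 24.22
ee_pos: [451.8, 197.7, 111.6]
ee_rot: [0.455, 0.891, -0.0, -0.0]
ft_force: [1.2, -0.9, -1.1]
grip_width: 0.466
time_s: 24.85
ee_pos: [450.8, 197.3, 26.1]
ee_rot: [0.456, 0.89, -0.002, -0.002]
ft_force: [-0.2, -0.5, 0.3]
grip_width: 0.473
t 24.85 p [450.8 197.3  26.1] F [-0.2 -0.5  0.3] g 0.47
tool axes cols [[-0.585, 0.811, -0.004], [0.811, 0.585, -0.001], [0.001, -0.004, -1.0]]
[-203.75436896  223.71172431]
[484. 153.   0.] [-167.84896814  182.29762449]
go [538.5  72.5] 27 shift [-5.07 -0.13  0.03] turn [ 0.   0.  -0.1]
```

View pics/w14.png

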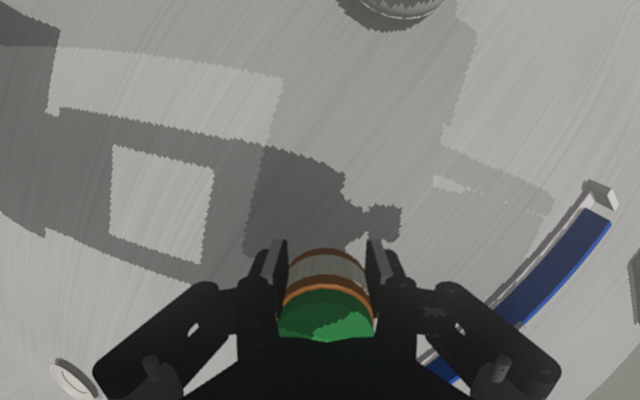

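```bash
python3 -m handwheel '-0.4 0 0 0 0 0; -0.8 0 0 0 0 0; -1.2 -0.03 0 0 0 0; -1.6 -0.05 0 0 0 0; -2 -0.07 0 0 0 0; -2.4 -0.09 0 0 0 0; -2.8 -0.1 0 0 0 0; -3.2 -0.12 0 0 0 0'
python3 -m handwheel '-0.4 0 0 0 0 0; -0.8 0 0 0 0 0; -1.2 0 0 0 0 0; -1.6 0 0 0 0 0; -1.87 0 0 0 0 0; -1.87 0 0 0 0 0; -1.2 0 0 0 0 0; -0.5 0 0 0 0 0'
python3 - <<'E'
from h import *
s=st(); print(inv(s['ee_pos'])); save('wrist','w15')
r=[d for d in pinpoint('wrist','jar_1')]
for q in r[:3]: print(np.round(q['point']),inv(q['point']))
j=np.array([-85,79]) ; go(w(-150,79),27); go(w(-150,79),110)
E
```

```text
time_s: 25.95
ee_pos: [506.0, 117.7, 27.6]
ee_rot: [0.456, 0.89, -0.0, -0.0]
ft_force: [-2.1, 3.3, 4.2]
grip_width: 0.467
time_s: 26.95
ee_pos: [513.3, 107.1, 27.4]
ee_rot: [0.456, 0.89, -0.0, -0.0]
ft_force: [0.9, -0.1, -0.8]
grip_width: 0.472
t 26.95 p [513.3 107.1  27.4] F [ 0.9 -0.1 -0.8] g 0.47
tool axes cols [[-0.585, 0.811, -0.0], [0.811, 0.585, -0.0], [0.0, -0.0, -1.0]]
[-134.92293581  138.25551963]
[558.  46.  -2.] [-86.40711983  80.39234816]
go [494.   49.1] 27 shift [-1.26 -1.62  0.01] turn [ -0.1  -0.1 -49.9]
go [494.   49.1] 110 shift [-1.25 -1.63 -2.75] turn [ -0.1  -0.1 -49.9]
```

```bash
python3 -m handwheel '0 0 -1.5 0 0 0; 0 0 -2.8 0 0 -5; -0.2 -0.3 -2.8 0 0 -14; -0.4 -0.7 -2.8 0 0 -23; -0.6 -1.1 -2.8 0 0 -32; -0.9 -1.5 -2.8 0 0 -41; -1.15 -1.75 -2.8 0 0 -49.9; -1.15 -1.75 -2.8 0 0 -49.9' 32
python3 -m handwheel '0 0 0 0 0 0; 0 0 1 0 0 0; 0 0 2 0 0 0; 0 0 2.8 0 0 0; 0 0 2.8 0 0 0'
python3 - <<'E'
from h import *
s=st(); print(inv(s['ee_pos'])); save('wrist','w16')
r=[d for d in pinpoint('wrist','jar_1')]
for q in r[:3]: print(np.round(q['point']),inv(q['point']))
go(w(-34.5,79),27)
E
```

```text
time_s: 28.05
ee_pos: [491.6, 47.4, 111.7]
ee_rot: [0.038, 0.999, -0.0, 0.0]
ft_force: [-0.2, -0.4, 0.3]
grip_width: 0.375
time_s: 28.68
ee_pos: [490.3, 48.0, 26.1]
ee_rot: [0.038, 0.999, -0.0, -0.002]
ft_force: [-0.0, -0.8, -0.1]
grip_width: 0.372
t 28.68 p [490.3  48.   26.1] F [-0.  -0.8 -0.1] g 0.37
tool axes cols [[-0.997, 0.076, -0.004], [0.076, 0.997, -0.0], [0.004, -0.0, -1.0]]
[-153.53979074   77.63621866]
[634. -39.   2.] [-4.17570276  0.90194593]
[559.  44.  -2.] [-84.48948914  78.82624071]
go [609.2  40.8] 27 shift [-3.9   0.06  0.03] turn [ 0.   0.  -0.2]
```

```bash
python3 -m handwheel '-0.5 0.03 0 0 0 0; -0.9 0.03 0 0 0 0; -1.3 0.04 0 0 0 0; -1.7 0.05 0 0 0 0; -2.1 0.06 0 0 0 0; -2.5 0.06 0 0 0 0; -2.9 0.06 0 0 0 0; -3.3 0.06 0 0 0 0'
python3 -m handwheel '-0.3 0 0 0 0 0; -0.55 0 0 0 0 0; -0.65 0 0 0 0 0; -0.65 0 0 0 0 0; 0 0 0 0 0 0; 0.6 0 0 0 0 0; 1.5 0 -0.5 0 0 0; 2.5 0 -2.5 0 0 0'
python3 - <<'E'
from h import *
s=st(); print(inv(s['ee_pos'])); 
a=save('wrist','w17'); T=save('top','top2'); S=save('scene','sc2')
for c in ['wrist','top','scene']:
  for q in ['jar_1','cell_1']:
    for d in pinpoint(c,q)[:3]: print(c,q,np.round(inv(d['point']),1),np.round(d['point'][2],1),round(d['score'],2))
cv2.imwrite('pics/c2.png',cv2.resize(np.hstack([T[130:250,180:400],S[170:290,240:460]]),None,fx=1.8,fy=1.8,interpolation=cv2.INTER_CUBIC)[:,:,::-1])
st()
E
```

```text
time_s: 29.78
ee_pos: [590.5, 41.6, 27.5]
ee_rot: [0.038, 0.999, -0.0, -0.001]
ft_force: [-5.2, 0.2, 5.0]
grip_width: 0.372
time_s: 30.78
ee_pos: [516.5, 47.2, 96.5]
ee_rot: [0.038, 0.999, -0.0, -0.002]
ft_force: [0.8, -0.1, 0.1]
grip_width: 0.377
t 30.77 p [516.5  47.2  96.5] F [ 0.8 -0.1  0.1] g 0.38
tool axes cols [[-0.997, 0.075, -0.004], [0.075, 0.997, -0.0], [0.004, -0.0, -1.0]]
[-127.39577934   78.73442295]
wrist jar_1 [ 3.7 79.7] -4.8 0.7
wrist jar_1 [  1.6 -76.5] -0.2 0.63
top jar_1 [-1.6  0.9] -2.1 0.95
top jar_1 [ 5.3 75.2] 2.6 0.85
top jar_1 [  1. -80.] 2.4 0.58
top cell_1 [ -3.8 -78.6] 3.5 0.91
top cell_1 [ 3.3 68.6] -1.0 0.84
top cell_1 [-2.6  2.8] -1.8 0.62
scene jar_1 [0.2 1.6] 0.5 0.85
scene jar_1 [ 2.2 79. ] -5.3 0.62
scene cell_1 [ -6.2 -82. ] -1.7 0.94
scene cell_1 [-0.4 -1.5] -1.3 0.81
scene cell_1 [-0.6 74.2] 1.1 0.55
t 31.23 p [518.2  47.2  97.3] F [ 0.6 -0.6  0.2] g 0.37
tool axes cols [[-0.997, 0.075, -0.001], [0.075, 0.997, -0.0], [0.001, -0.0, -1.0]]
```

View pics/w17.png

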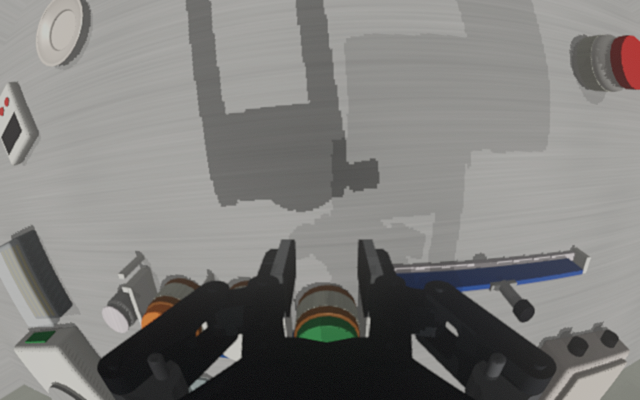

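```bash
python3 - <<'E'
from h import *
go(w(-43,250),160);go(w(-43,250),64)
pp('top','gate_handle'); print(w(-43,250))
E
```

```text
go [613.  211.9] 160 shift [-2.74  5.71 -2.1 ] turn [-0.  -0.1 -0.2]
go [613.  211.9] 64 shift [-2.74  5.71  1.1 ] turn [-0.  -0.1 -0.2]
top gate_handle [613.8 211.5  70.4] 0.7
[612.99585989 211.94560564]
```

View pics/c2.png

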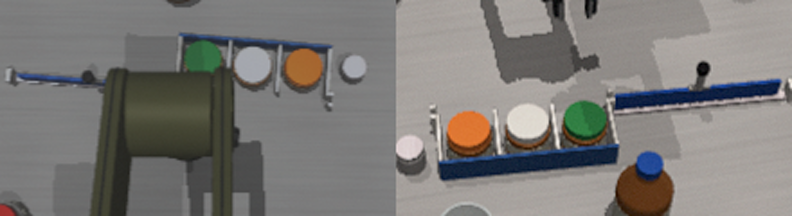

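All three jars sit in their cells and the gate is fully open, with the pin near (700,70) in the crop. Next is closing the gate.

```bash
python3 -m handwheel '0 0 -1 0 0 0; -0.3 0.8 -2.1 0 0 0; -0.8 2.1 -2.1 0 0 0; -1.4 3.4 -2.1 0 0 0; -2.2 4.7 -2.1 0 0 0; -2.74 5.6 -2.1 0 0 0; -2.74 5.71 -2.1 0 0 0; -2.74 5.71 -2.1 0 0 0' 40
python3 -m handwheel '0 0 0 0 0 0; 0 0 1 0 0 0; 0 0 2 0 0 0; 0 0 3.2 0 0 0; 0 0 3.2 0 0 0'
python3 - <<'E'
from h import *
s=st(); print(inv(s['ee_pos'])); go(w(-43,-13),64)
E
```

```text
time_s: 32.28
ee_pos: [612.0, 211.5, 160.3]
ee_rot: [0.037, 0.999, -0.001, -0.001]
ft_force: [0.3, 0.3, 0.1]
grip_width: 0.47
time_s: 32.9
ee_pos: [609.7, 210.1, 62.9]
ee_rot: [0.038, 0.999, -0.001, -0.003]
ft_force: [-0.5, 0.2, -0.4]
grip_width: 0.472
t 32.9 p [609.7 210.1  62.9] F [-0.5  0.2 -0.4] g 0.47
tool axes cols [[-0.997, 0.076, -0.007], [0.076, 0.997, -0.002], [0.007, -0.003, -1.0]]
[-46.18497268 247.94862262]
go [594.1 -50.4] 64 shift [-0.14 -8.7  -0.01] turn [-0.1 -0.4 -0.2]
```

```bash
python3 -m handwheel '0 -0.4 0 0 0 0; -0.02 -1 0 0 0 0; -0.04 -1.9 0 0 0 0; -0.06 -2.8 0 0 0 0; -0.08 -3.7 0 0 0 0; -0.1 -4.6 0 0 0 0; -0.12 -5.5 0 0 0 0; -0.14 -6.4 0 0 0 0'
python3 -m handwheel '0 -0.8 0 0 0 0; 0 -1.4 0 0 0 0; 0 -1.9 0 0 0 0; 0 -2.2 0 0 0 0; 0 -2.35 0 0 0 0; 0 -2.35 0 0 0 0; 0 -2.35 0 0 0 0'
python3 - <<'E'
from h import *
s=st(); print(inv(s['ee_pos']))
E
```

```text
time_s: 33.9
ee_pos: [603.2, 17.9, 67.3]
ee_rot: [0.038, 0.999, -0.0, 0.001]
ft_force: [0.4, -0.4, -0.2]
grip_width: 0.467
time_s: 34.78
ee_pos: [597.4, -49.5, 65.4]
ee_rot: [0.037, 0.999, 0.0, -0.0]
ft_force: [0.3, 0.8, 0.6]
grip_width: 0.47
t 34.77 p [597.4 -49.5  65.4] F [0.3 0.8 0.6] g 0.47
tool axes cols [[-0.997, 0.074, -0.0], [0.074, 0.997, 0.0], [0.0, 0.0, -1.0]]
[-39.71127075 -11.92666248]
```

```bash
python3 -m handwheel '0 -0.1 0 0 0 0; 0 -0.2 0 0 0 0; 0 -0.2 0 0 0 0; 0 -0.2 0 0 0 0'
python3 - <<'E'
from h import *
s=st(); print(inv(s['ee_pos'])); save('scene','sc3')
pp('scene','gate_handle'); pp('wrist','gate_handle') if save('wrist','w18') is not None else 0
E
```

```text
time_s: 35.28
ee_pos: [596.9, -56.1, 65.5]
ee_rot: [0.038, 0.999, 0.0, -0.0]
ft_force: [0.1, 0.4, 0.2]
grip_width: 0.472
t 35.27 p [596.9 -56.1  65.5] F [0.1 0.4 0.2] g 0.47
tool axes cols [[-0.997, 0.075, -0.0], [0.075, 0.997, 0.0], [0.0, 0.0, -1.0]]
[-39.72436849 -18.53260031]
scene gate_handle [617.3 211.5  69.6] 0.66
wrist gate_handle [612.1 211.2  70. ] 0.57
```

```bash
python3 - <<'E'
from h import *
S=cv2.imread('pics/sc3.png'); W=cv2.imread('pics/w18.png'); T=save('top','top3')[:,:,::-1]
r=lambda a,w_,h_:cv2.resize(a,(w_,h_),interpolation=cv2.INTER_CUBIC)
im=np.vstack([np.hstack([r(S[150:300,240:480],400,250),r(T[130:250,170:400],400,250)]),np.hstack([r(W,480,300),np.zeros((300,320,3),np.uint8)])])
cv2.imwrite('pics/last.png',im)
for c,z in [('scene',42),('wrist',42)]:
  for o in outline_of(c,'gate')[:2]:
    v,u=np.nonzero(o['pixels']); 
    if len(u): print(c,round(o['score'],2),len(u),u.min(),u.max(),[np.round(inv(ray(c,uu,np.median(v[u==uu]),z)),0) for uu in (u.min(),u.max())])
E
```

```text
scene 0.97 827 362 453 [array([-33., 129.]), array([-37., 365.])]
scene 0.61 551 332 356 [array([16., 46.]), array([  4., 107.])]
wrist 0.49 10724 168 639 [array([ -52., -131.]), array([-38., 308.])]
```

View pics/last.png

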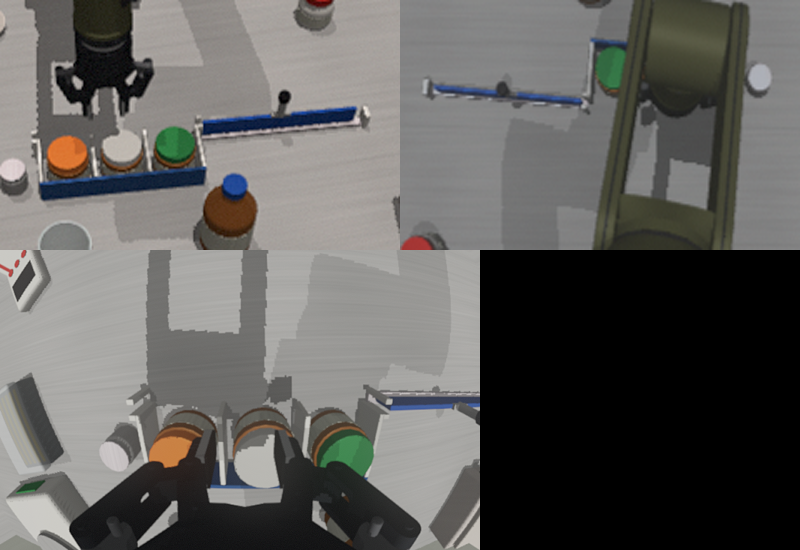

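```bash
python3 -m handwheel '0 0 -1.5 0 0 0; 0 0 -3.2 0 0 0; 0 1.8 -3.2 0 0 0; 0 3.6 -3.2 0 0 0; 0 5.4 -3.2 0 0 0; 0 7 -3.2 0 0 0; 0 8.3 -3.2 0 0 0; 0 8.3 -3.2 0 0 0' 40
python3 - <<'E'
from h import *
save('wrist','w19'); pp('wrist','gate_handle'); s=st(); print(inv(s['ee_pos'])); go([613,211.5],62)
o=outline_of('wrist','gate_handle')
for d in o[:2]:
    v,u=np.nonzero(d['pixels']); print(d['score'],u.min(),u.max(),v.min(),v.max())
    k=get_calibration('wrist'); 
pp('wrist','gate_handle')
E
```

```text
time_s: 36.62
ee_pos: [615.6, 195.4, 161.3]
ee_rot: [0.036, 0.999, 0.0, 0.0]
ft_force: [-0.3, 0.2, -0.3]
grip_width: 0.47
wrist gate_handle [607.2 208.4  67.9] 0.97
t 36.73 p [615.3 192.3 161.2] F [-0.2  0.6  1. ] g 0.47
tool axes cols [[-0.997, 0.074, -0.001], [0.074, 0.997, -0.001], [0.001, -0.001, -1.0]]
[-39.33720257 230.56458652]
go [613.  211.5] 62 shift [0.12 0.64 3.31] turn [-0.  -0.  -0.1]
0.87 221 458 168 202
0.59 50 473 160 255
wrist gate_handle [607.2 208.4  67.9] 0.97
```

```bash
python3 -m handwheel '0.12 0.6 0 0 0 0; 0.12 0.6 0 0 0 0; 0.12 0.6 0 0 0 0; 0.12 0.6 1.5 0 0 0; 0.12 0.6 1.5 0 0 0; 0.12 0.6 1.5 0 0 0'
python3 - <<'E'
from h import *
a=save('wrist','w20'); pp('wrist','gate_handle'); s=st(); go([612,211],62)
# dark knob location: project expected pin/knob points and list dark blob near it
k=get_calibration('wrist');E=np.array(k['extrinsics']);f=200/np.tan(np.radians(k['fov_y']/2))
def pj(p):
    c=E[:3,:3]@np.array(p)+E[:3,3]; t=np.arctan2(np.hypot(c[0],c[1]),c[2]); r=np.hypot(c[0],c[1]); return k['cx']+f*t*c[0]/r,k['cy']+f*t*c[1]/r
print('knob top expected',np.round(pj([613,211.5,92]),0),'pin mid',np.round(pj([613,211.5,60]),0),'tips at +-20',np.round(pj(s['ee_pos']+np.array([1.5,20,-8])),0),np.round(pj(s['ee_pos']+np.array([-1.5,-20,-8])),0))
g=a.max(axis=2); u,v=map(int,pj([613,211.5,92])); print(u,v)
for y in range(max(v-40,0),min(v+60,400),6): print(y,''.join('#' if g[y,x]<45 else '.' for x in range(220,420,3)))
E
```

```text
time_s: 37.58
ee_pos: [613.8, 210.3, 117.2]
ee_rot: [0.038, 0.999, 0.0, 0.0]
ft_force: [-0.6, 0.1, 0.6]
grip_width: 0.465
wrist gate_handle [612.4 210.6  71. ] 0.66
t 37.67 p [614.7 210.6 118.2] F [ 0.3 -0.2  0. ] g 0.47
tool axes cols [[-0.997, 0.075, 0.003], [0.075, 0.997, 0.001], [-0.003, 0.001, -1.0]]
go [612 211] 62 shift [0.1  0.   1.87] turn [ 0.1  0.2 -0.2]
knob top expected [327. 215.] pin mid [327. 200.] tips at +-20 [358. 228.] [293. 228.]
326 215
175 ...................................................................
181 ...................................................................
187 ...................................................................
193 ...................................................................
199 ...................................................................
205 .................................#....#............................
211 ................................#..................................
217 .......................................#...........................
223 ...................................................................
229 ...................................................................
235 ...................................................................
241 ...................................................................
247 ...................................................................
253 ...................................................................
259 ............#......................................................
265 ...................................................................
271 .............#............................................#........
```

```bash
python3 -m handwheel '0.08 0 0.6 0 0 0; 0.08 0 1.2 0 0 0; 0.08 0 1.87 0 0 0; 0.08 0 1.87 0 0 0; 0.08 0 1.87 0 0 0' 
python3 -m handwheel '0 -0.2 0 0 0 0; 0 -0.4 0 0 0 0; 0 -0.6 0 0 0 0; 0 -0.8 0 0 0 0; 0 -1.0 0 0 0 0'
python3 - <<'E'
from h import *
s=st(); print(inv(s['ee_pos'])); save('wrist','w21'); pp('wrist','gate_handle')
E
```

```text
time_s: 38.3
ee_pos: [611.6, 210.7, 61.0]
ee_rot: [0.038, 0.999, 0.0, 0.0]
ft_force: [0.0, -0.4, 1.3]
grip_width: 0.47
time_s: 38.92
ee_pos: [609.1, 180.4, 60.8]
ee_rot: [0.038, 0.999, 0.0, 0.0]
ft_force: [0.5, 2.3, 1.2]
grip_width: 0.468
t 38.92 p [609.1 180.4  60.8] F [0.5 2.3 1.2] g 0.47
tool axes cols [[-0.997, 0.075, 0.001], [0.075, 0.997, 0.0], [-0.001, 0.0, -1.0]]
[-44.60691848 218.25801908]
wrist gate_handle [608.7 191.8  69.7] 0.68
```

```bash
python3 -m handwheel '-0.02 -0.3 0.1 0 0 0; -0.03 -0.7 0.1 0 0 0; -0.05 -1.2 0.1 0 0 0; -0.05 -1.7 0.1 0 0 0; -0.05 -2.2 0.1 0 0 0; -0.05 -2.7 0.1 0 0 0; -0.05 -3.2 0.1 0 0 0; -0.05 -3.7 0.1 0 0 0' 
python3 -m handwheel '0 -0.5 0 0 0 0; 0 -1 0 0 0 0; 0 -1.5 0 0 0 0; 0 -2 0 0 0 0; 0 -2.5 0 0 0 0; 0 -3 0 0 0 0; 0 -3.4 0 0 0 0; 0 -3.6 0 0 0 0'
python3 - <<'E'
from h import *
s=st(); print(inv(s['ee_pos'])); save('wrist','w22'); pp('wrist','gate_handle'); go(w(-43,-12),58)
E
```

```text
time_s: 40.02
ee_pos: [601.8, 68.8, 57.4]
ee_rot: [0.038, 0.999, -0.0, -0.0]
ft_force: [-1.1, 2.7, -1.8]
grip_width: 0.465
time_s: 41.02
ee_pos: [593.9, -38.8, 57.5]
ee_rot: [0.038, 0.999, -0.0, 0.0]
ft_force: [-0.8, 1.7, -1.8]
grip_width: 0.468
t 41.02 p [593.9 -38.8  57.5] F [-0.8  1.7 -1.8] g 0.47
tool axes cols [[-0.997, 0.076, 0.0], [0.076, 0.997, -0.0], [-0.0, -0.0, -1.0]]
[-44.03180397  -1.4616225 ]
wrist gate_handle [594.3 -29.5  71.8] 0.9
go [594.1 -49.4] 58 shift [-0.03 -0.35 -0.01] turn [-0.   0.  -0.2]
```

Moving with the gate now. I'll creep on until the stop is felt.

```bash
python3 -m handwheel '-0.02 -0.1 0 0 0 0; -0.02 -0.2 0 0 0 0; -0.02 -0.3 0 0 0 0; -0.02 -0.3 0 0 0 0; -0.02 -0.3 0 0 0 0'
python3 -m handwheel '0 -0.1 0 0 0 0; 0 -0.2 0 0 0 0; 0 -0.2 0 0 0 0; 0 -0.2 0 0 0 0'
python3 -c "
from h import *
s=st(); print(inv(s['ee_pos']))"
```

```text
time_s: 41.75
ee_pos: [593.9, -47.0, 57.5]
ee_rot: [0.037, 0.999, -0.0, 0.0]
ft_force: [-0.3, 0.1, 0.4]
grip_width: 0.468
time_s: 42.25
ee_pos: [593.7, -50.2, 57.4]
ee_rot: [0.038, 0.999, 0.002, 0.0]
ft_force: [1.5, 9.0, 0.8]
grip_width: 0.471
t 42.25 p [593.7 -50.2  57.4] F [1.5 9.  0.8] g 0.47
tool axes cols [[-0.997, 0.076, 0.001], [0.076, 0.997, 0.004], [-0.0, 0.004, -1.0]]
[-43.38890572 -12.82665409]
```

```bash
python3 -m handwheel '0 -0.12 0 0 0 0; 0 -0.12 0 0 0 0; 0 -0.12 0 0 0 0'
python3 -m handwheel '0 0.4 0 0 0 0; 0 0.4 0 0 0 0; 0 0.4 -1 0 0 0; 0 0.4 -2 0 0 0; 0.5 0.4 -4 0 0 0; 2 0.4 -4.5 0 0 0; 3 0.4 -4.5 0 0 0; 3 0.4 -4.5 0 0 0'
python3 -m handwheel '0 0 0 0 0 0; 0 0 0 0 0 0'
python3 - <<'E'
from h import *
s=st(); 
for c in ['wrist','top','scene']:
  save(c,'fin_'+c)
  for q in ['jar_1','gate_handle']:
    for d in pinpoint(c,q)[:3]: print(c,q,np.round(inv(d['point']),1),np.round(d['point'][2],1),round(d['score'],2))
  if c!='wrist':
   for o in outline_of(c,'gate')[:1]:
    v,u=np.nonzero(o['pixels']); print(c,[np.round(inv(ray(c,uu,np.median(v[u==uu]),40)),0) for uu in (u.min(),u.max())])
for q in ['weight','beaker','reagent','pot']: pp('scene',q,1)
E
```

```text
time_s: 42.62
ee_pos: [593.6, -50.4, 57.3]
ee_rot: [0.039, 0.999, 0.005, 0.0]
ft_force: [2.6, 18.5, 1.8]
grip_width: 0.468
time_s: 43.62
ee_pos: [501.7, -38.4, 192.9]
ee_rot: [0.038, 0.999, -0.001, -0.0]
ft_force: [-0.0, -0.4, 0.3]
grip_width: 0.471
time_s: 43.88
ee_pos: [505.4, -38.2, 192.2]
ee_rot: [0.038, 0.999, -0.0, 0.0]
ft_force: [0.1, -0.4, -0.5]
grip_width: 0.473
t 43.88 p [505.4 -38.2 192.2] F [ 0.1 -0.4 -0.5] g 0.47
tool axes cols [[-0.997, 0.075, 0.001], [0.075, 0.997, -0.0], [-0.001, -0.0, -1.0]]
wrist jar_1 [-4.4 -1.3] 0.5 0.9
wrist jar_1 [ 5.2 76.9] -2.5 0.76
wrist gate_handle [-45.6  -3.7] 72.2 0.59
top jar_1 [ -1.2 -80.5] 2.2 0.71
top jar_1 [-3.3  0.4] -0.4 0.61
top jar_1 [ 2.1 76.4] 0.5 0.52
top gate_handle [-223.  -317.3] 0.6 0.3
scene jar_1 [ 2.  80.8] -4.9 0.94
scene jar_1 [-2.6  2.5] 0.6 0.9
scene jar_1 [ -2.  -80.8] 1.7 0.83
scene gate_handle [-40.   -2.9] 69.2 0.95
scene gate_handle [-222. -315.] -0.9 0.24
scene [array([ -40., -117.]), array([-36., 114.])]
scene weight [ 6.381e+02 -2.038e+02  5.000e-01] 0.63
scene beaker [ 796.6 -142.8   -4.4] 0.94
scene reagent [ 7.792e+02  8.000e+01 -6.000e-01] 0.61
scene pot [390.3 347.5   3.3] 0.81
```

Everything agrees: the gate stopped solidly at 18 N and about 0, and the jars are within about 5 mm of the cell centres. I'm handing in.

```bash
python3 -c "
from h import *
print(finish_job())"
```

```text
the job is handed in; nothing more can be done
None
```

I slid the gate open to its stop, pushed the jars along the bench into the crate (white in cell 2, orange in cell 3, green in cell 1), shut the gate to its stop and handed in at about 44 s. The hand-in reported no verdict.

**Last checks**
- **Jars:** the cameras put all three within about 5 mm of their cell centres.
- **Gate:** it stopped hard at 18 N, and the networks placed the handle 3–4 mm beyond the shut position, which is within their error.
- **Bystanders:** I re-measured the weight, beaker, reagent bottle and pot. The weight differed most, by about 8 mm, and the others by under 5 mm, from single noisy readings. I did not measure the tip box, dish or timer again.
- **Robot:** it stood clear, touching nothing.

**What failed or disagreed**
- The first try at moving the white jar, by gripping it lightly, slipped and left it a little out of place but upright. I pushed the jars with two fingers from behind instead.
- The first try at closing the gate missed the pin. I don't know why for certain, though the fingers may have been too high. Repeating it lower and slower worked.
- The networks' cell points gave a crate yaw of -0.11 rad, while my edge fit gave -0.07. I used -0.072, and the gate's travel agreed with it.
- In the final top view the network did not find the gate handle, only a false hit with a low score. The wrist and scene views did find it.

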